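# Clamp an ointment jar in the dispensary's screw press

### The arm

A 6-joint arm with a two-finger parallel gripper is mounted at the origin on the work surface. World frame = base frame: x ahead of the robot, y to its left, z up, the work surface at z = 0. Lengths are in m, angles in rad, forces in N, time in s.
With the tool pointing down it reaches from about 0.3 to 0.85 m from the base axis. Payload 4.2 kg.
Tool frame: the origin (TCP) lies on the front face of the gripper's body, between the roots of the fingers; the fingertips stand 78 mm ahead of it and the grasp point (between the pads) lies 60 mm ahead of it; y points along the fingers, z is the direction in which the jaws open and shut, and the axes are right-handed (so a half turn about y gives the same grasp; the last joint's range is limited). The gripper opens to 91 mm and grips with 3 to 60 N. Pads are 32 mm wide; open, the fingers measure 118 mm over their backs; the gripper's body (76 mm by 178 mm) begins 60 mm behind the grasp point.
Start: joints at [-1.246, 0.32, 1.565, -0, 1.257, -0.02], TCP at [0.194, -0.541, 0.292] pointing down, gripper open.
Joint ranges: [-3.11, 3.11], [-0.84, 2.01], [0.21, 2.61], [-1.34, 4.49], [0.05, 2.63], [-2.56, 2.56]. Speed limits (rad/s): [2.57, 2.57, 3.14, 3.14, 3.14, 3.14].

### API

Orientations are given as a rotation vector (axis times angle).
In Python, from station import bot gives the robot as it stands.
- The arm moves only by the tool play_rows, never from a script. Its argument "motion" is a list of rows, each a list of 5 numbers: the shift along the tool's x, y, z in cm, then the turn about the tool's y in rad, then the finger opening in cm, from 0 to 9.12. In form: [[dx, dy, dz, twist, grip], ...]. A call has exactly 8 rows; each row is the pose to reach, as a shift and turn from the pose measured when the call began, along the tool's axes at that moment; what a row does not reach only later rows make up. A row lasts 1/8 s, in which the tool goes at most 62.5 mm and 10.7 degrees, less where a joint would pass 70% of its speed; a pose out of reach is approached as far as the arm can. A call with a gripper value outside its range is refused whole. The fingers move at their own pace and stop on an object; "squeeze" is the grip in N (left out, the last holds). Time passes only in rows, so rows that repeat a pose let the fingers close, or fill a call up. It gives the time, the measured TCP pose, the force and the opening at its end, in the units of the state.
- bot.state(): the state, without advancing time (a new reading comes with each control period).
- bot.camera(name): name is "scene" or "top" or "wrist"; returns a dict with "image" (384x512x3 uint8, red, green, blue), "range_z" (384x512 float32, m along the optical axis (not along the pixel's ray), 0 where there is no reading), "fov_y" (degrees; the focal length in pixels is half the picture's height over the tangent of half this angle, whatever the lens; pixels are square), "cx", "cy" (the principal point, pixels), "position" and "orientation" of the camera in the world. Camera axes: x right, y up, looking along -z (the intrinsics and any distortion apply to the point x, -y, -z); pixel columns grow to the right and rows downward; lengths in m; the calibration is good to about 2 mm. A picture is of the moment at which its call begins.
- bot.finish_job(): hands the job in, once; it reports no verdict.
The state is a dict: "clock": time; "qpos": joint angles; "qd": joint speeds; "effort": joint torques, N m; "position": TCP position; "tcp_rot": TCP orientation; "ft_force": force on the tool from outside, world axes, zero at the start; "torque": the same for the moment, N m; "finger_gap": finger opening in m.
Only numpy, scipy, OpenCV 4.12 (cv2) and the standard library are available. Lean on these libraries where they do the work, as an engineer would, in place of code of your own. Each camera call takes 0.05 s, during which the arm holds its last target. There are 200 camera calls.

### The job

Slide the press's carriage, with the ointment jar standing in it, fully home under the screw. Then wind the crank clockwise until the sprung foot just takes hold on the jar's lid, add a quarter of a turn more and no further (too tight cracks the jar), and let go, leaving the jar clamped so that its lid liner seals. Leave the other things on the table where they are.

Things in the scene. Friction and masses are not known exactly. Their poses are not given: they have to be found in the camera images.
- press: grey bench screw press fixed to the table. Origin: on the table under the screw's axis, z up. Base plate 140 mm (x) by 340 mm (y from -140 to +200), 16 mm thick; column 64 x 50 mm at y = -108 mm; overhead arm 56 mm wide from there to y = +35 mm, 178 to 214 mm up. Open on its +x, -x and +y sides; the carriage comes in from +y. All of the crank is above 226 mm.
- carriage (a joint): travel of the carriage (m): 0 = fully out, the nest 90 mm from the screw's axis on the press's +y side; 0.09 = fully home against its stop, the nest under the screw. It slides along the press's -y with about 3 N of friction and stays where it is left.
- carriage_grip (a point): the carriage's handle: upright black round post, 20 mm in diameter, from 26 to 86 mm above the table, 160 mm from the nest's centre on the press's +y side. This point is on its axis, 66 mm above the table.
- nest: round steel nest on the carriage that holds the jar: rim 10 mm high, 67 mm inside and 76 mm outside diameter. Origin: centre of its underside, 26 mm above the table; its floor is 4 mm thick.
- crank (a joint): angle of the crank (rad), 0 to 15.7, growing clockwise seen from above, which drives the foot down 20 mm a turn. At angle a the knob stands at (60 cos a, -60 sin a) mm in the press's x, y. The crank does not descend. Friction (0.45 N m, about 7.5 N at the knob) holds it where it is left.
- crank_knob (a point): the crank's knob: upright black round grip, 22 mm in diameter, from 243 to 289 mm above the table, 60 mm from the screw's axis; it spins freely on its pin, so the hand need not turn. This point is on its axis, 270 mm above the table. Arm and hub of the crank below it reach up to 244 mm.
- press_axis (a point): point on the screw's axis at table height. Feel at the crank: when the foot takes hold on the lid the torque steps up by about 0.22 N m (3.7 N at the knob), as the foot's spring is preloaded to 70 N; over the next quarter turn it grows by a further 0.13 N m.
- jar: amber glass ointment jar, white lid, 64 mm in diameter, 70 mm high, 0.4 kg, loose in the nest. Origin: centre of its underside, 30 mm above the table. The dark round foot above (48 mm in diameter) starts 4 to 31 mm over lid height; its brass collar is set anew each time by up to 14 mm, unmeasured, so first contact comes at an unknown crank angle, 6.2 to 10.7 rad.
- carton_tall: bystander: paper carton 50 x 70 x 120 mm, origin at the centre of its underside
- carton_flat: bystander: paper carton 75 x 130 x 45 mm, origin at the centre of its underside
- syrup_bottle: bystander: amber bottle, 56 mm in diameter, 130 mm high, origin at the centre of its underside
- steel_cup: bystander: steel cup, 80 mm in diameter at the rim, 80 mm high, origin at the centre of its underside
Mind the look-alikes: they are no part of the job. Leave any brown or turquoise look-alike of the jar alone.

How it is judged:
On the way, in this order (a step that is already met when the one before it is completed fails the run):
1. the carriage is fully home under the screw, the jar not yet pressed (value of joint carriage above 0.086 m and contact force between jar and nest below 20 N), for 0.2 s.
2. the foot has taken hold on the lid (contact force between jar and nest above 55 N), for 0.2 s.
At the end, for the whole second after the job is handed in: The carriage is home (within 4 mm of its stop), the jar stands upright in the nest and is clamped with 98 to 122 N, which is what a quarter turn (within about 0.075 turn) after the foot takes hold gives; the crank is at rest and let go (value of joint carriage above 0.086 m and contact force between jar and nest between 98 and 122 N and angle between jar's own z axis and vertical below 0.1 rad and velocity of joint crank between -0.05 and 0.05 rad/s); the robot touches nothing.
It fails at once if the jar is over-tightened: more than 140 N, about 0.44 turn after contact (contact force between jar and nest above 140 N).
It fails at once if the jar is tipped (angle between jar's own z axis and vertical above 0.2 rad).
It fails at once if another thing on the table is moved by more than 30 mm (distance of any of carton_tall, carton_flat, syrup_bottle, steel_cup from where it was at the start of the episode above 0.03 m).
It also fails if it takes over 72 s, if anything falls off the work surface, if the arm or the gripper's body presses on something with over 40 N, if the wrist force passes 120 N, or if a joint passes its speed limit or range.

## Working session

There is one attempt and no reset: what is moved stays moved. The work goes in short steps, Python scripts to look and compute and a tool call to move; the robot and the scene stay as the last step left them, time stands still between calls to the robot, and variables do not carry over. Pictures are saved under pics/ and viewed, about 8 in all and at most 12, crops included, and the job is handed in when it is done.

Besides the shell and the picture viewer there is one more tool, called after "Request:" as name(argument=value, ...), one argument or row to a line, values as JSON. play_rows: Moves the arm, as the interface text tells. Its arguments: {"type":"object","properties":{"motion":{"type":"array"},"squeeze":{"type":"number"}},"required":["motion"]}

```bash
ls; mkdir -p pics; cat > h.py <<'E'
import numpy as np, cv2
from scipy.spatial.transform import Rotation as R
from station import bot
def rot(o):
    o=np.array(o,float)
    if o.shape==(3,3): return o
    return R.from_rotvec(o).as_matrix() if o.size==3 else None
def cloud(c):
    z=c["range_z"];h,w=z.shape;f=h/2/np.tan(np.radians(c["fov_y"])/2)
    u,v=np.meshgrid(np.arange(w),np.arange(h))
    p=np.stack([(u-c["cx"])/f*z,-(v-c["cy"])/f*z,-z],-1)
    P=p@rot(c["orientation"]).T+np.array(c["position"]); P[z==0]=np.nan
    return P
def save(c,n,crop=None,s=1):
    im=c["image"][...,::-1]
    if crop: im=im[crop[1]:crop[3],crop[0]:crop[2]]
    cv2.imwrite("pics/"+n,cv2.resize(im,None,fx=s,fy=s))
E
python3 - <<'E'
from h import *
s=bot.state();print(s)
a=bot.camera("scene");b=bot.camera("top")
for c in(a,b):print({k:v for k,v in c.items() if k not in("image","range_z")})
import pickle;pickle.dump((a,b),open("c0.pkl","wb"))
cv2.imwrite("pics/a.png",cv2.resize(np.vstack([a["image"],b["image"]])[...,::-1],(400,600)) if 0 else a["image"][...,::-1]);save(b,"b.png")
E
```

```text
pics
{'clock': 0.0, 'qpos': array([-1.24599789e+00,  3.20311621e-01,  1.56570974e+00, -3.19010136e-05,
        1.25740145e+00, -2.00010864e-02]), 'qd': array([ 0.00092971,  0.00177433,  0.000804  , -0.00011084,  0.0007978 ,
        0.00184237]), 'effort': array([ 1.29330943e-03, -4.12457943e+01, -2.31977087e+01,  7.28720916e-02,
        4.57716035e-02, -1.66451227e-04]), 'position': array([ 0.194226  , -0.54079946,  0.29139691]), 'tcp_rot': array([-0.35454521,  2.03609299, -2.03236731]), 'ft_force': array([-0.26477992, -0.02250464, -0.45462621]), 'torque': array([-0.00733399, -0.04289813, -0.05820703]), 'finger_gap': 0.09133271387936792}
{'fov_y': 51.1666080503137, 'cx': 258.74013567670175, 'cy': 191.3341530059346, 'position': array([ 1.055943  , -0.95007486,  0.9198817 ]), 'orientation': array([0.94758317, 0.22352994, 0.46482775])}
{'fov_y': 48.05485377503271, 'cx': 247.90439138211684, 'cy': 188.731256330422, 'position': array([ 0.39085529, -0.00288242,  1.53102084]), 'orientation': array([ 0.08051091, -0.1060109 , -1.55924456])}
```

View pics/a.png

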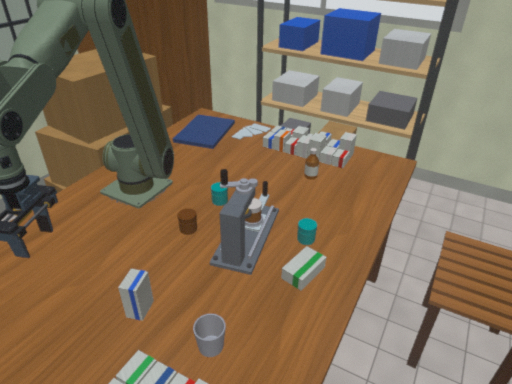

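View pics/b.png

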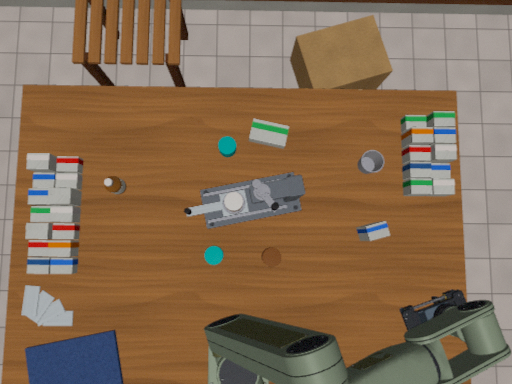

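The scene view shows the grey press at about (245,225). In the top view the column is at (288,188), the crank hub and knob at (261,188)/(275,205), the white-lidded jar in its nest at (233,201) and the handle post at (190,211). The look-alikes are turquoise at (227,146) and (213,255), and brown at (271,257). I choose the white-lidded jar in the press and will check it in a close crop.

```bash
python3 - <<'E'
from h import *
import pickle
a,b=pickle.load(open("c0.pkl","rb"))
P=np.concatenate([cloud(a).reshape(-1,3),cloud(b).reshape(-1,3)])
T=cloud(b)
def pr(n,u,v):print(n,T[v,u].round(3))
for n,u,v in[("col",288,188),("hub",261,188),("knob",275,206),("lid",233,201),("post",188,211),("br",271,257),("t1",213,255),("t2",227,146)]:pr(n,u,v)
c=T[188,288][:2]
def near(p,r,z0,z1):
    q=P[np.isfinite(P).all(1)];return q[(np.linalg.norm(q[:,:2]-p,axis=1)<r)&(q[:,2]>z0)&(q[:,2]<z1)]
for nm,A in(("scene",cloud(a)),("top",T)):
    q=A.reshape(-1,3);q=q[np.isfinite(q).all(1)];q=q[np.linalg.norm(q[:,:2]-T[201,233,:2],axis=1)<.22]
    for z0,z1 in((.008,.02),(.08,.092),(.095,.105),(.205,.22),(.236,.25),(.283,.295)):
        w=q[(q[:,2]>z0)&(q[:,2]<z1)][:,:2].astype(np.float32)
        if len(w)>5:
            r=cv2.minAreaRect(w);print(nm,z0,z1,len(w),w.mean(0).round(3),np.round(r[0],3),np.round(r[1],3),round(r[2],1))
save(b,"c.png",(165,130,325,280),4)
E
```

```text
col [ 0.552 -0.147  0.214]
hub [ 0.547 -0.062  0.248]
knob [ 0.49  -0.101  0.291]
lid [0.52  0.024 0.101]
post [0.486 0.174 0.087]
br [ 0.336 -0.105  0.071]
t1 [0.341 0.089 0.067]
t2 [0.713 0.048 0.072]
scene 0.008 0.02 868 [ 0.56  -0.044] [ 0.509 -0.012] [0.331 0.401] 65.3
scene 0.08 0.092 58 [0.537 0.021] [0.544 0.002] [0.028 0.384] 15.9
scene 0.095 0.105 123 [0.536 0.006] [ 0.551 -0.063] [0.037 0.239] 11.9
scene 0.205 0.22 485 [ 0.556 -0.134] [ 0.547 -0.115] [0.064 0.156] 12.9
scene 0.236 0.25 202 [ 0.532 -0.079] [ 0.528 -0.081] [0.113 0.032] 42.5
scene 0.283 0.295 32 [ 0.491 -0.106] [ 0.49  -0.105] [0.019 0.022] 46.4
top 0.008 0.02 1389 [ 0.522 -0.008] [0.514 0.018] [0.405 0.425] 6.4
top 0.08 0.092 38 [0.499 0.087] [ 0.512 -0.002] [0.038 0.383] 4.0
top 0.095 0.105 258 [0.521 0.021] [ 0.523 -0.065] [0.06  0.238] 1.6
top 0.205 0.22 713 [ 0.552 -0.127] [ 0.55 -0.11] [0.065 0.165] 11.1
top 0.236 0.25 240 [ 0.534 -0.067] [ 0.527 -0.074] [0.113 0.033] 41.1
top 0.283 0.295 44 [ 0.492 -0.1  ] [ 0.492 -0.1  ] [0.019 0.02 ] 64.9
```

View pics/c.png

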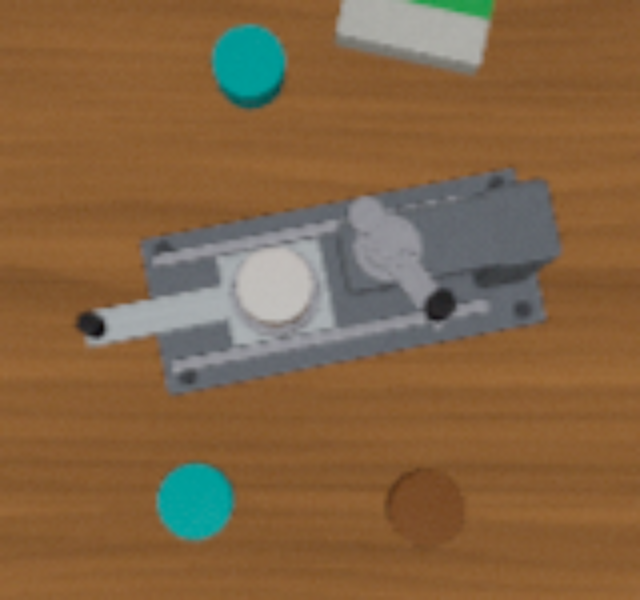

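The crop confirms the choice. The white-lidded jar sits on the pale carriage, with its post at crop (92,324), the crank hub at (388,245) and the knob at (440,303). The turquoise and brown ones stand clear of the press.

```bash
cat >> h.py <<'E'
yh=np.array([.172-.021,.487-.521]);ang=np.arctan2(.172-.021,.487-.521)
Y=np.array([np.cos(ang),np.sin(ang),0]);X=np.array([Y[1],-Y[0],0])
def to(p,tw=None):
    "shift in tool cm to TCP position p"
    s=bot.state();M=rot(s["tcp_rot"]);return (M.T@(np.array(p)-s["position"])*100).round(2)
E
python3 - <<'E'
from h import *
s=bot.state();M=rot(s["tcp_rot"]);print(M.round(3));print("press yaw",np.degrees(ang),X,Y)
z=M[:,2];print("jaw heading",np.degrees(np.arctan2(z[1],z[0])))
print("above post",to([.487,.173,.21]))
print("axis est",np.array([.521,.022,0])-.09*Y)
E
```

```text
[[-0.941 -0.001  0.338]
 [-0.338  0.002 -0.941]
 [-0.    -1.    -0.002]]
press yaw 102.68941213648401 [0.97557515 0.21966593 0.        ] [-0.21966593  0.97557515  0.        ]
jaw heading -70.24451672311694
above post [-51.68   8.24 -57.28]
axis est [ 0.54076993 -0.06580176  0.        ]
```

Request:
play_rows(
  motion=[
    [0,-6,0,0,9],
    [0,-12,0,0,9],
    [-5,-12,-6,0.12,9],
    [-9,-12,-10,0.12,9],
    [-13,-12,-14,0.12,9],
    [-17,-12,-19,0.12,9],
    [-21,-12,-23,0.12,9],
    [-25,-12,-28,0.12,9],
  ],
)

```text
clock: 1.1
position: [0.3348, -0.1926, 0.4117]
tcp_rot: [-0.237, 2.105, -2.101]
ft_force: [0.9, -0.1, -0.0]
finger_gap: 0.0899
```

```bash
python3 - <<'E'
from h import *
s=bot.state();M=rot(s["tcp_rot"]);z=M[:,2];print(s["clock"],s["position"],s["ft_force"],"jaw",np.degrees(np.arctan2(z[1],z[0])))
print("above post",to([.487,.173,.22]))
E
```

```text
1.1 [ 0.33480157 -0.19257576  0.41170637] [ 0.87334767 -0.08061967 -0.01893094] jaw -77.15328066952503
above post [-22.96  19.23 -32.23]
```

Request:
play_rows(
  motion=[
    [-4,0,-5,0,9],
    [-8,0,-10,0,9],
    [-12,0,-16,0,9],
    [-16,0,-22,0,9],
    [-20,2,-28,0,9],
    [-23,7,-32.2,0,9],
    [-23,13,-32.2,0,9],
    [-23,19.2,-32.2,0,9],
  ],
)

```text
clock: 2.1
position: [0.4867, 0.1717, 0.2436]
tcp_rot: [-0.238, 2.103, -2.099]
ft_force: [0.1, -0.2, -0.9]
finger_gap: 0.0901
```

```bash
python3 - <<'E'
from h import *
s=bot.state();print(s["position"],s["ft_force"])
c=bot.camera("wrist");save(c,"w1.png");P=cloud(c);q=P.reshape(-1,3);q=q[np.isfinite(q).all(1)]
for n,z0,z1,ctr in(("post",.075,.095,(.487,.173)),("lid",.094,.108,(.521,.022))):
    w=q[(q[:,2]>z0)&(q[:,2]<z1)&(np.hypot(q[:,0]-ctr[0],q[:,1]-ctr[1])<.04)]
    if len(w)>4:print(n,len(w),w.mean(0),cv2.minEnclosingCircle(w[:,:2].astype(np.float32)))
print(to([.487,.173,.126]))
E
```

```text
[0.48670556 0.17172744 0.24360331] [ 0.06569183 -0.1975096  -0.92088237]
post 493 [0.49018611 0.17897586 0.08621303] ((0.48877519369125366, 0.1789056807756424), 0.010062022134661674)
lid 4873 [0.52453141 0.02520176 0.10089374] ((0.5212292671203613, 0.022583890706300735), 0.032301630824804306)
[-0.73 10.9  -0.16]
```

View pics/w1.png

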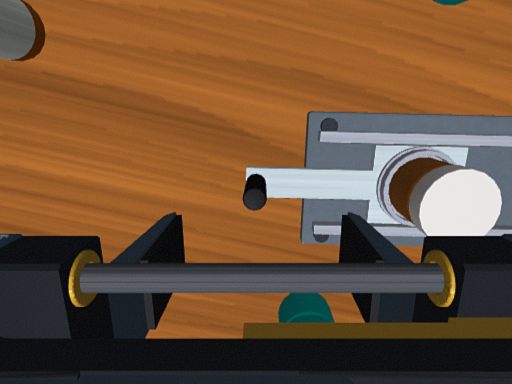

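Wrist view: the black post at pixel (255,190) is alone between the jaws' lines, and the white lid is at (455,202). I'll recheck the settled pose.

```bash
python3 - <<'E'
from h import *
s=bot.state();print(s["clock"],s["position"],s["qd"].round(3),s["tcp_rot"]);print(to([.489,.179,.126]))
E
```

```text
2.15 [0.48199934 0.17016065 0.23515058] [-0.025 -0.034 -0.022 -0.014  0.249 -0.018] [-0.25688014  2.10781121 -2.1102601 ]
[-1.06 10.9  -0.7 ]
```

Request:
play_rows(
  motion=[
    [-0.8,2,-0.7,0,9],
    [-0.8,4,-0.7,0,9],
    [-0.8,6,-0.7,0,9],
    [-0.8,7,-0.7,0,9],
    [-0.8,7.5,-0.7,0,9],
    [-0.8,7.5,-0.7,0,9],
    [-0.8,7.5,-0.7,0,9],
    [-0.8,7.5,-0.7,0,9],
  ],
)

```text
clock: 3.15
position: [0.4873, 0.1787, 0.1606]
tcp_rot: [-0.256, 2.108, -2.11]
ft_force: [0.6, -0.4, -0.1]
finger_gap: 0.0897
```

```bash
python3 - <<'E'
from h import *
s=bot.state();print(s["clock"],s["position"],s["qd"].round(3),rot(s["tcp_rot"]).round(3));print(to([.489,.179,.126]))
E
```

```text
3.15 [0.4872625  0.17865285 0.16056955] [-0.002  0.002  0.    -0.001 -0.002  0.001] [[-0.974 -0.015  0.224]
 [-0.224 -0.003 -0.975]
 [ 0.015 -1.    -0.001]]
[-0.23  3.45  0.01]
```

Request:
play_rows(
  motion=[
    [-0.3,2,0,0,9],
    [-0.3,3.4,0,0,9],
    [-0.3,3.4,0,0,1.5],
    [-0.3,3.4,0,0,1.5],
    [-0.3,3.4,0,0,1.5],
    [-0.3,3.4,0,0,1.5],
    [-0.3,3.4,0,0,1.5],
    [-0.3,3.4,0,0,1.5],
  ],
  squeeze=25,
)

```text
clock: 4.15
position: [0.4897, 0.1792, 0.1266]
tcp_rot: [-0.256, 2.108, -2.109]
ft_force: [0.2, 0.1, 0.3]
finger_gap: 0.0329
```

Request:
play_rows(
  motion=[
    [0,0,0,0,1.5],
    [0,0,0,0,1.5],
    [0,0,0,0,1.5],
    [0,0,0.4,0,1.5],
    [0,0,1,0,1.5],
    [0,0,1.6,0,1.5],
    [0,0,2,0,1.5],
    [0,0,2,0,1.5],
  ],
)

```text
clock: 5.15
position: [0.494, 0.1589, 0.1266]
tcp_rot: [-0.256, 2.107, -2.111]
ft_force: [-1.9, -0.9, 2.8]
finger_gap: 0.0196
```

Request:
play_rows(
  motion=[
    [0,0,0.5,0,1.5],
    [0,0,1.2,0,1.5],
    [0.1,0,2.2,0,1.5],
    [0.1,0,3.2,0,1.5],
    [0.1,0,4.2,0,1.5],
    [0.1,0,5,0,1.5],
    [0.2,0,5.4,0,1.5],
    [0.2,0,5.4,0,1.5],
  ],
)

```text
clock: 6.15
position: [0.505, 0.1049, 0.1267]
tcp_rot: [-0.255, 2.104, -2.112]
ft_force: [2.4, -1.5, -1.5]
finger_gap: 0.0196
```

Request:
play_rows(
  motion=[
    [0,0,0.4,0,1.5],
    [0,0,0.8,0,1.5],
    [0,0,1.1,0,1.5],
    [0,0,1.3,0,1.5],
    [0,0,1.4,0,1.5],
    [0,0,1.5,0,1.5],
    [0,0,1.6,0,1.5],
    [0,0,1.6,0,1.5],
  ],
)

```text
clock: 7.15
position: [0.508, 0.0906, 0.1266]
tcp_rot: [-0.255, 2.108, -2.11]
ft_force: [-1.8, 9.5, 1.2]
finger_gap: 0.0195
```

Request:
play_rows(
  motion=[
    [0,0,0,0,5],
    [0,0,0,0,5],
    [0,0,0,0,5],
    [0,-3,0,0,6],
    [0,-9,0,0,6],
    [0,-15,0,0,6],
    [0,-21,0,0,6],
    [0,-26,0,0,6],
  ],
)

```text
clock: 8.15
position: [0.5119, 0.0909, 0.3893]
tcp_rot: [-0.251, 2.107, -2.109]
ft_force: [1.0, 0.4, -0.0]
finger_gap: 0.0599
```

Request:
play_rows(
  motion=[
    [0,-4,0,0,6],
    [0,-4,0,0,6],
    [0,-4,3,0,6],
    [0,-4,6,0,6],
    [0,-4,6,0,6],
    [0,-4,6,0,6],
    [0,-4,6,0,6],
    [0,-4,6,0,6],
  ],
)

```text
clock: 9.15
position: [0.5257, 0.0331, 0.4293]
tcp_rot: [-0.253, 2.106, -2.109]
ft_force: [-0.2, -0.6, 0.1]
finger_gap: 0.0599
```

```bash
python3 - <<'E'
from h import *
s=bot.state();print(s["clock"],s["position"],rot(s["tcp_rot"]).round(3))
for n in("wrist","top"):
    c=bot.camera(n);P=cloud(c);q=P.reshape(-1,3);q=q[np.isfinite(q).all(1)]
    save(c,n+"2.png")
    for m,z0,z1,ctr,r in(("post",.075,.095,(.507,.091),.03),("knob",.28,.30,(.491,-.101),.03),("hub",.236,.252,(.539,-.066),.035),("lid",.096,.106,(.539,-.066),.05)):
        w=q[(q[:,2]>z0)&(q[:,2]<z1)&(np.hypot(q[:,0]-ctr[0],q[:,1]-ctr[1])<r)]
        if len(w)>4:print(n,m,len(w),w.mean(0).round(4),cv2.minEnclosingCircle(w[:,:2].astype(np.float32)))
k=np.array([.491,-.101,.33]);print(to(k))
E
```

```text
9.15 [0.52565454 0.03310653 0.4292725 ] [[-0.975 -0.013  0.224]
 [-0.224 -0.003 -0.975]
 [ 0.013 -1.    -0.   ]]
wrist post 172 [0.5083 0.0902 0.0865] ((0.5074542760848999, 0.09052835404872894), 0.009947161190211773)
wrist hub 2005 [ 0.5407 -0.0635  0.2461] ((0.5390180945396423, -0.06603675335645676), 0.03507979214191437)
wrist lid 572 [ 0.5489 -0.0513  0.101 ] ((0.5393584966659546, -0.06525193154811859), 0.03173110634088516)
top post 15 [0.5042 0.0922 0.0863] ((0.5057641863822937, 0.0928892195224762), 0.008645200170576572)
top knob 46 [ 0.492  -0.0999  0.2883] ((0.49200671911239624, -0.10013163834810257), 0.010966627858579159)
top hub 92 [ 0.5268 -0.0751  0.2438] ((0.5326423645019531, -0.07481082528829575), 0.025199903175234795)
top lid 23 [ 0.5145 -0.0653  0.1009] ((0.517596960067749, -0.06277768313884735), 0.01715274527668953)
[ 6.25 10.01 12.28]
```

View pics/wrist2.png

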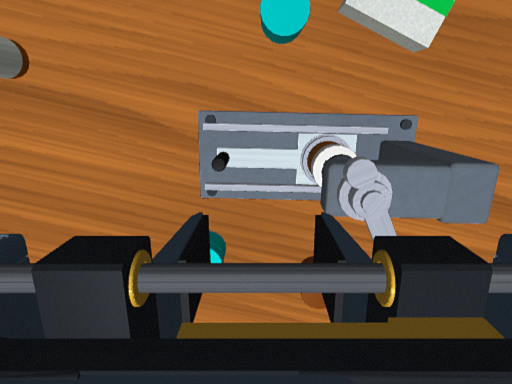

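Wrist view: the carriage is home, with the post at (220,162) and the jar under the arm at (330,160). The crank's arm is heading to (380,235), and the knob is hidden below the fingers.

Request:
play_rows(
  motion=[
    [2,0,4,0,6],
    [4,0,8,0,6],
    [6.2,0,12.2,0,6],
    [6.2,0,12.2,0,6],
    [6.2,0,12.2,0,6],
    [6.2,0,12.2,0,6],
    [6.2,0,12.2,0,6],
    [6.2,0,12.2,0,6],
  ],
)

```text
clock: 10.25
position: [0.4927, -0.0992, 0.4301]
tcp_rot: [-0.253, 2.106, -2.108]
ft_force: [-0.6, 0.2, -0.5]
finger_gap: 0.0599
```

```bash
python3 - <<'E'
from h import *
s=bot.state();M=rot(s["tcp_rot"]);print(s["clock"],s["position"],s["qpos"].round(2),M.round(3))
print(to(np.array([.4908,-.1015,.270])-.06*M[:,1]))
E
```

```text
10.25 [ 0.49272728 -0.09923578  0.43006227] [-0.22  0.15  1.45 -0.01  1.55  1.13] [[-0.974 -0.013  0.225]
 [-0.225 -0.003 -0.974]
 [ 0.013 -1.    -0.   ]]
[ 0.03 10.01  0.18]
```

Request:
play_rows(
  motion=[
    [0,3,0.1,0,6],
    [0,6,0.1,0,6],
    [0,9,0.1,0,6],
    [0,10,0.1,0,6],
    [0,10,0.1,0,1.8],
    [0,10,0.1,0,1.8],
    [0,10,0.1,0,1.8],
    [0,10,0.1,0,1.8],
  ],
  squeeze=30,
)

```text
clock: 11.25
position: [0.4922, -0.1014, 0.3309]
tcp_rot: [-0.252, 2.101, -2.111]
ft_force: [1.2, -9.1, -0.8]
finger_gap: 0.0229
```

```bash
cat > plan.py <<'E'
from h import *
import sys
AX=np.array([.539,-.066]); YAW=np.radians(11.6)
def crank():
    s=bot.state();M=rot(s["tcp_rot"]);g=s["position"]+.06*M[:,1]
    d=g[:2]-AX;a=(YAW-np.arctan2(d[1],d[0]))%(2*np.pi)
    e=d/np.hypot(*d);t=np.array([e[1],-e[0]])
    f=s["ft_force"][:2]
    return s,M,g,a,np.hypot(*d),t,f
if __name__=="__main__":
    s,M,g,a,r,t,f=crank()
    print("t",round(s["clock"],2),"a",round(a,3),"r",round(r*1000,1),"z",g[2].round(4),"gap",round(s["finger_gap"],4),"Ftan",round(f@t,2),"Frad",round(f@np.array([-t[1],t[0]]),2),"Fz",round(s["ft_force"][2],1))
    if len(sys.argv)>1:
        for da in eval(sys.argv[1]):
            h=YAW-(a+da);p=np.r_[AX+.06*np.array([np.cos(h),np.sin(h)]),.270]
            print([float(v) for v in (M.T@(p-g)*100).round(2)[[0,1,2]]],end=" ")
        print()
E
python3 plan.py "[.1,.3,.5,.7,.9,1.1,1.3,1.4]"
```

```text
t 11.25 a 2.698 r 59.4 z 0.2709 gap 0.0229 Ftan -7.98 Frad 4.49 Fz -0.8
[0.27, 0.09, -0.54] [0.53, 0.09, -1.7] [0.55, 0.09, -2.9] [0.34, 0.08, -4.08] [-0.11, 0.07, -5.19] [-0.77, 0.06, -6.19] [-1.61, 0.05, -7.05] [-2.09, 0.04, -7.4]
```

Request:
play_rows(
  motion=[
    [0.25,0,-0.55,0,1.8],
    [0.5,0,-1.7,0,1.8],
    [0.55,0,-2.9,0,1.8],
    [0.35,0,-4.1,0,1.8],
    [-0.1,0,-5.2,0,1.8],
    [-0.75,0,-6.2,0,1.8],
    [-1.6,0,-7.05,0,1.8],
    [-2.1,0,-7.4,0,1.8],
  ],
)

```text
clock: 12.25
position: [0.4954, -0.0255, 0.3308]
tcp_rot: [-0.254, 2.099, -2.115]
ft_force: [-4.8, -7.0, 3.2]
finger_gap: 0.0212
```

```bash
python3 plan.py "[.15,.35,.55,.75,.95,1.15,1.35,1.5]"
```

```text
t 12.25 a 4.078 r 59.7 z 0.2708 gap 0.0212 Ftan -8.36 Frad -1.14 Fz 3.2
[-0.76, 0.07, -0.48] [-1.88, 0.05, -0.91] [-3.06, 0.03, -1.1] [-4.26, 0.02, -1.05] [-5.42, 0.0, -0.76] [-6.5, -0.01, -0.25] [-7.46, -0.02, 0.47] [-8.08, -0.02, 1.12]
```

Request:
play_rows(
  motion=[
    [-0.75,0,-0.5,0,1.8],
    [-1.9,0,-0.9,0,1.8],
    [-3.05,0,-1.1,0,1.8],
    [-4.25,0,-1.05,0,1.8],
    [-5.4,0,-0.75,0,1.8],
    [-6.5,0,-0.25,0,1.8],
    [-7.45,0,0.45,0,1.8],
    [-8.1,0,1.1,0,1.8],
  ],
)

```text
clock: 13.25
position: [0.5754, -0.0169, 0.3307]
tcp_rot: [-0.258, 2.104, -2.112]
ft_force: [-7.1, 2.2, 7.7]
finger_gap: 0.0216
```

```bash
python3 plan.py "[.06,.12,.18,.24,.3,.36,.42,.48]"
```

```text
t 13.25 a 5.543 r 60.3 z 0.2707 gap 0.0216 Ftan -7.02 Frad -2.34 Fz 7.7
[-0.2, 0.07, 0.3] [-0.42, 0.07, 0.59] [-0.61, 0.07, 0.9] [-0.78, 0.06, 1.21] [-0.94, 0.06, 1.54] [-1.07, 0.06, 1.87] [-1.19, 0.06, 2.21] [-1.28, 0.06, 2.56]
```

Request:
play_rows(
  motion=[
    [-0.2,-0.05,0.3,0,1.8],
    [-0.4,-0.05,0.6,0,1.8],
    [-0.6,-0.05,0.9,0,1.8],
    [-0.8,-0.05,1.2,0,1.8],
    [-0.95,-0.05,1.55,0,1.8],
    [-1.05,-0.05,1.85,0,1.8],
    [-1.2,-0.05,2.2,0,1.8],
    [-1.3,-0.05,2.55,0,1.8],
  ],
)

```text
clock: 14.25
position: [0.5929, -0.0366, 0.3308]
tcp_rot: [-0.261, 2.111, -2.107]
ft_force: [-5.1, 6.5, 0.9]
finger_gap: 0.0212
```

```bash
python3 plan.py "[.04,.08,.12,.16,.2,.24,.28,.32]"
```

```text
t 14.25 a 5.979 r 60.4 z 0.2709 gap 0.0212 Ftan -8.16 Frad -1.25 Fz 0.9
[-0.03, 0.08, 0.24] [-0.08, 0.08, 0.48] [-0.12, 0.08, 0.71] [-0.15, 0.08, 0.95] [-0.18, 0.08, 1.19] [-0.19, 0.08, 1.43] [-0.2, 0.08, 1.67] [-0.19, 0.07, 1.91]
```

Request:
play_rows(
  motion=[
    [-0.05,0,0.25,0,1.8],
    [-0.1,0,0.5,0,1.8],
    [-0.1,0,0.75,0,1.8],
    [-0.15,0,1.0,0,1.8],
    [-0.2,0,1.25,0,1.8],
    [-0.2,0,1.5,0,1.8],
    [-0.2,0,1.75,0,1.8],
    [-0.2,0,2.0,0,1.8],
  ],
)

```text
clock: 15.25
position: [0.5993, -0.0534, 0.3308]
tcp_rot: [-0.261, 2.116, -2.101]
ft_force: [-2.2, 6.6, 2.2]
finger_gap: 0.0212
```

```bash
python3 plan.py "[.04,.08,.12,.16,.2,.24,.28,.32]"
```

```text
t 15.25 a 6.272 r 60.5 z 0.2709 gap 0.0212 Ftan -6.88 Frad -0.77 Fz 2.2
[0.06, 0.08, 0.24] [0.08, 0.08, 0.48] [0.1, 0.08, 0.72] [0.14, 0.08, 0.95] [0.19, 0.08, 1.19] [0.24, 0.08, 1.42] [0.31, 0.08, 1.65] [0.38, 0.08, 1.88]
```

Request:
play_rows(
  motion=[
    [0.05,0,0.25,0,1.8],
    [0.1,0,0.5,0,1.8],
    [0.1,0,0.75,0,1.8],
    [0.15,0,1.0,0,1.8],
    [0.2,0,1.25,0,1.8],
    [0.25,0,1.5,0,1.8],
    [0.35,0,1.75,0,1.8],
    [0.4,0,2.0,0,1.8],
  ],
)

```text
clock: 16.25
position: [0.6004, -0.0716, 0.3309]
tcp_rot: [-0.259, 2.12, -2.095]
ft_force: [0.1, 8.3, 0.1]
finger_gap: 0.0216
```

```bash
python3 plan.py "[.04,.08,.12,.16,.2,.24,.28,.32,.36]"
```

```text
t 16.25 a 0.285 r 60.5 z 0.2709 gap 0.0216 Ftan -8.3 Frad -0.56 Fz 0.1
[0.13, 0.09, 0.21] [0.22, 0.09, 0.44] [0.31, 0.08, 0.66] [0.42, 0.08, 0.87] [0.53, 0.08, 1.08] [0.65, 0.08, 1.29] [0.78, 0.08, 1.49] [0.92, 0.08, 1.69] [1.06, 0.08, 1.88]
```

Request:
play_rows(
  motion=[
    [0.1,0,0.25,0,1.8],
    [0.2,0,0.5,0,1.8],
    [0.3,0,0.7,0,1.8],
    [0.45,0,0.95,0,1.8],
    [0.6,0,1.2,0,1.8],
    [0.75,0,1.45,0,1.8],
    [0.9,0,1.65,0,1.8],
    [1.05,0,1.88,0,1.8],
  ],
)

```text
clock: 17.25
position: [0.5958, -0.0902, 0.3309]
tcp_rot: [-0.255, 2.122, -2.088]
ft_force: [1.8, 7.5, 0.3]
finger_gap: 0.021
```

```bash
python3 plan.py "[.04,.08,.12,.16,.2,.24,.28,.32,.36]"
```

```text
t 17.25 a 0.598 r 60.6 z 0.2709 gap 0.021 Ftan -7.61 Frad -1.25 Fz 0.3
[0.19, 0.09, 0.16] [0.35, 0.09, 0.34] [0.5, 0.09, 0.52] [0.67, 0.08, 0.7] [0.84, 0.08, 0.86] [1.02, 0.08, 1.02] [1.21, 0.08, 1.17] [1.4, 0.08, 1.32] [1.6, 0.08, 1.45]
```

Request:
play_rows(
  motion=[
    [0.2,0,0.2,0,1.8],
    [0.35,0,0.4,0,1.8],
    [0.55,0,0.55,0,1.8],
    [0.75,0,0.75,0,1.8],
    [0.95,0,0.95,0,1.8],
    [1.15,0,1.1,0,1.8],
    [1.4,0,1.3,0,1.8],
    [1.6,0,1.45,0,1.8],
  ],
)

```text
clock: 18.25
position: [0.5854, -0.1066, 0.3309]
tcp_rot: [-0.25, 2.121, -2.083]
ft_force: [4.3, 5.5, -1.0]
finger_gap: 0.0212
```

```bash
python3 plan.py "[.04,.08,.12,.16,.2,.24,.28,.32,.36]"
```

```text
t 18.25 a 0.914 r 60.6 z 0.2709 gap 0.0212 Ftan -7.0 Frad -0.31 Fz -1.0
[0.23, 0.09, 0.09] [0.43, 0.09, 0.22] [0.64, 0.08, 0.34] [0.85, 0.08, 0.45] [1.07, 0.08, 0.56] [1.29, 0.08, 0.65] [1.51, 0.08, 0.74] [1.74, 0.08, 0.82] [1.97, 0.08, 0.89]
```

7.20 rad, no step yet.

Request:
play_rows(
  motion=[
    [0.25,0,0.1,0,1.8],
    [0.5,0,0.25,0,1.8],
    [0.75,0,0.4,0,1.8],
    [1.0,0,0.5,0,1.8],
    [1.25,0,0.65,0,1.8],
    [1.5,0,0.75,0,1.8],
    [1.75,0,0.8,0,1.8],
    [1.95,0,0.9,0,1.8],
  ],
)

```text
clock: 19.25
position: [0.5708, -0.1188, 0.3309]
tcp_rot: [-0.243, 2.119, -2.079]
ft_force: [5.9, 4.7, -2.1]
finger_gap: 0.0215
```

```bash
python3 plan.py "[.04,.08,.12,.16,.2,.24,.28,.32,.36]"
```

```text
t 19.25 a 1.223 r 60.6 z 0.2709 gap 0.0215 Ftan -7.48 Frad -0.88 Fz -2.1
[0.25, 0.09, 0.02] [0.48, 0.09, 0.08] [0.71, 0.08, 0.13] [0.95, 0.08, 0.17] [1.19, 0.08, 0.21] [1.43, 0.08, 0.23] [1.67, 0.08, 0.24] [1.91, 0.08, 0.25] [2.15, 0.08, 0.24]
```

Request:
play_rows(
  motion=[
    [0.25,0,0.05,0,1.8],
    [0.5,0,0.1,0,1.8],
    [0.8,0,0.15,0,1.8],
    [1.05,0,0.2,0,1.8],
    [1.35,0,0.2,0,1.8],
    [1.6,0,0.25,0,1.8],
    [1.9,0,0.25,0,1.8],
    [2.15,0,0.25,0,1.8],
  ],
)

```text
clock: 20.25
position: [0.5529, -0.1259, 0.3309]
tcp_rot: [-0.235, 2.115, -2.076]
ft_force: [6.9, 2.9, -2.8]
finger_gap: 0.0215
```

```bash
python3 plan.py "[.04,.08,.12,.16,.2,.24,.28,.32,.36]"
```

```text
t 20.25 a 1.535 r 60.5 z 0.2709 gap 0.0215 Ftan -7.34 Frad -1.19 Fz -2.8
[0.24, 0.09, -0.05] [0.48, 0.09, -0.06] [0.72, 0.09, -0.09] [0.96, 0.09, -0.12] [1.19, 0.08, -0.16] [1.43, 0.08, -0.21] [1.66, 0.08, -0.27] [1.89, 0.08, -0.34] [2.12, 0.08, -0.42]
```

Request:
play_rows(
  motion=[
    [0.25,0,-0.05,0,1.8],
    [0.5,0,-0.05,0,1.8],
    [0.8,0,-0.1,0,1.8],
    [1.05,0,-0.15,0,1.8],
    [1.35,0,-0.2,0,1.8],
    [1.6,0,-0.25,0,1.8],
    [1.85,0,-0.35,0,1.8],
    [2.1,0,-0.4,0,1.8],
  ],
)

```text
clock: 21.25
position: [0.5339, -0.1273, 0.3309]
tcp_rot: [-0.228, 2.109, -2.076]
ft_force: [6.4, 1.2, -3.1]
finger_gap: 0.0211
```

```bash
python3 plan.py "[.04,.08,.12,.16,.2,.24,.28,.32,.36]"
```

```text
t 21.25 a 1.845 r 60.4 z 0.2709 gap 0.0211 Ftan -6.35 Frad -1.66 Fz -3.1
[0.22, 0.09, -0.11] [0.44, 0.09, -0.2] [0.66, 0.09, -0.29] [0.88, 0.08, -0.4] [1.09, 0.08, -0.51] [1.3, 0.08, -0.63] [1.5, 0.08, -0.76] [1.7, 0.08, -0.89] [1.89, 0.08, -1.04]
```

a=8.13, still none.

Request:
play_rows(
  motion=[
    [0.25,0.05,-0.1,0,1.8],
    [0.5,0.05,-0.2,0,1.8],
    [0.75,0.05,-0.35,0,1.8],
    [1.0,0.05,-0.45,0,1.8],
    [1.2,0.05,-0.6,0,1.8],
    [1.45,0.05,-0.7,0,1.8],
    [1.7,0.05,-0.9,0,1.8],
    [1.9,0.05,-1.05,0,1.8],
  ],
)

```text
clock: 22.25
position: [0.5153, -0.1227, 0.3309]
tcp_rot: [-0.221, 2.101, -2.078]
ft_force: [6.2, -2.4, -1.3]
finger_gap: 0.0213
```

```bash
python3 plan.py "[.04,.08,.12,.16,.2,.24,.28,.32,.36]"
```

```text
t 22.25 a 2.156 r 60.2 z 0.2709 gap 0.0213 Ftan -6.61 Frad -0.06 Fz -1.3
[0.18, 0.09, -0.16] [0.37, 0.09, -0.31] [0.55, 0.09, -0.47] [0.72, 0.08, -0.63] [0.89, 0.08, -0.8] [1.05, 0.08, -0.98] [1.21, 0.08, -1.17] [1.35, 0.08, -1.36] [1.49, 0.07, -1.55]
```

Request:
play_rows(
  motion=[
    [0.2,0,-0.15,0,1.8],
    [0.4,0,-0.35,0,1.8],
    [0.6,0,-0.55,0,1.8],
    [0.8,0,-0.7,0,1.8],
    [1.0,0,-0.9,0,1.8],
    [1.15,0,-1.1,0,1.8],
    [1.35,0,-1.35,0,1.8],
    [1.5,0,-1.55,0,1.8],
  ],
)

```text
clock: 23.25
position: [0.5, -0.1135, 0.331]
tcp_rot: [-0.214, 2.09, -2.082]
ft_force: [9.5, -6.7, -5.9]
finger_gap: 0.0213
```

```bash
python3 plan.py "[.04,.08,.12,.16,.2,.24,.28,.32,.36]"
```

```text
t 23.25 a 2.444 r 60.1 z 0.271 gap 0.0213 Ftan -11.62 Frad -0.66 Fz -5.9
[0.14, 0.1, -0.2] [0.28, 0.09, -0.39] [0.41, 0.09, -0.6] [0.53, 0.08, -0.8] [0.64, 0.08, -1.02] [0.74, 0.08, -1.23] [0.84, 0.08, -1.45] [0.93, 0.07, -1.68] [1.0, 0.07, -1.9]
```

Request:
play_rows(
  motion=[
    [0.15,0,-0.2,0,1.8],
    [0.3,0,-0.4,0,1.8],
    [0.4,0,-0.6,0,1.8],
    [0.55,0,-0.8,0,1.8],
    [0.65,0,-1.0,0,1.8],
    [0.75,0,-1.2,0,1.8],
    [0.85,0,-1.4,0,1.8],
    [0.9,0,-1.65,0,1.8],
  ],
)

```text
clock: 24.25
position: [0.4896, -0.1026, 0.3309]
tcp_rot: [-0.209, 2.079, -2.089]
ft_force: [5.8, -10.3, -4.1]
finger_gap: 0.0213
```

```bash
python3 plan.py "[.1,.2,.3,.4,.5,.6,.7,.8]"
```

```text
t 24.25 a 2.686 r 60.0 z 0.271 gap 0.0213 Ftan -11.7 Frad 1.69 Fz -4.1
[0.22, 0.09, -0.56] [0.39, 0.08, -1.14] [0.49, 0.07, -1.73] [0.54, 0.06, -2.32] [0.52, 0.06, -2.92] [0.45, 0.05, -3.52] [0.31, 0.05, -4.1] [0.12, 0.05, -4.67]
```

Request:
play_rows(
  motion=[
    [0.2,0.05,-0.55,0,1.8],
    [0.4,0.05,-1.15,0,1.8],
    [0.5,0.05,-1.7,0,1.8],
    [0.55,0.05,-2.3,0,1.8],
    [0.5,0.05,-2.8,0,1.8],
    [0.45,0.05,-3.3,0,1.8],
    [0.4,0.05,-3.7,0,1.8],
    [0.3,0.05,-4.1,0,1.8],
  ],
)

```text
clock: 25.25
position: [0.4771, -0.0671, 0.3308]
tcp_rot: [-0.21, 2.068, -2.1]
ft_force: [-0.8, -12.7, 3.8]
finger_gap: 0.0217
```

```bash
python3 plan.py "[.06,.12,.18,.24,.3,.36,.42,.48,.52]"
```

```text
t 25.25 a 3.315 r 59.9 z 0.2709 gap 0.0217 Ftan -12.65 Frad 1.2 Fz 3.8
[-0.07, 0.08, -0.35] [-0.18, 0.08, -0.7] [-0.3, 0.08, -1.04] [-0.45, 0.07, -1.37] [-0.61, 0.07, -1.69] [-0.79, 0.07, -2.0] [-0.99, 0.07, -2.29] [-1.21, 0.07, -2.58] [-1.37, 0.08, -2.76]
```

Request:
play_rows(
  motion=[
    [-0.05,0,-0.35,0,1.8],
    [-0.2,0,-0.7,0,1.8],
    [-0.3,0,-1.05,0,1.8],
    [-0.45,0,-1.4,0,1.8],
    [-0.6,0,-1.7,0,1.8],
    [-0.8,0,-2.0,0,1.8],
    [-1.0,0,-2.3,0,1.8],
    [-1.25,0,-2.6,0,1.8],
  ],
)

```text
clock: 26.25
position: [0.4817, -0.0422, 0.3308]
tcp_rot: [-0.216, 2.062, -2.111]
ft_force: [-5.1, -12.5, 2.9]
finger_gap: 0.0217
```

```bash
python3 plan.py "[.02,.04,.06,.1]"
```

```text
t 26.25 a 3.73 r 60.0 z 0.2708 gap 0.0217 Ftan -13.55 Frad 0.01 Fz 2.9
[-0.07, 0.08, -0.1] [-0.14, 0.08, -0.2] [-0.21, 0.08, -0.29] [-0.37, 0.08, -0.47]
```

Request:
play_rows(
  motion=[
    [-0.2,0,-0.3,0,1.8],
    [-0.35,0,-0.45,0,1.8],
    [-0.35,0,-0.45,0,1.8],
    [-0.35,0,-0.45,0,1.8],
    [-0.35,0,-0.45,0,1.8],
    [-0.35,0,-0.45,0,1.8],
    [-0.35,0,-0.45,0,1.8],
    [-0.35,0,-0.45,0,1.8],
  ],
)

```text
clock: 27.25
position: [0.4826, -0.0399, 0.3308]
tcp_rot: [-0.221, 2.057, -2.12]
ft_force: [-3.8, -11.1, 2.0]
finger_gap: 0.0217
```

```bash
python3 plan.py "[.02]"
```

```text
t 27.25 a 3.764 r 60.0 z 0.2708 gap 0.0217 Ftan -11.69 Frad -1.05 Fz 2.0
[-0.08, 0.08, -0.09]
```

Request:
play_rows(
  motion=[
    [0,0,0,0,1.8],
    [0,0,0,0,5],
    [0,0,0,0,5],
    [0,0,0,0,5],
    [0,-1,0,0,5],
    [0,-4,0,0,5],
    [0,-8,0,0,5],
    [0,-12,0,0,5],
  ],
)

```text
clock: 28.25
position: [0.4795, -0.0365, 0.4527]
tcp_rot: [-0.22, 2.056, -2.119]
ft_force: [0.1, -0.8, -0.5]
finger_gap: 0.0501
```

Request:
play_rows(
  motion=[
    [4,-2,0,0,5],
    [8,-2,0,0,5],
    [12,-2,0,0,5],
    [14,-2,0,0,5],
    [14,-2,0,0,5],
    [14,-2,0,0,5],
    [14,-2,0,0,5],
    [14,-2,0,0,5],
  ],
)

```text
clock: 29.25
position: [0.3435, -0.0682, 0.4696]
tcp_rot: [-0.222, 2.057, -2.119]
ft_force: [1.0, 0.5, 0.7]
finger_gap: 0.05
```

```bash
python3 - <<'E'
from h import *
from plan import AX,YAW
s=bot.state();print(s["clock"],s["position"],s["ft_force"])
c=bot.camera("top");b=bot.camera("scene");save(b,"s3.png",(90,120,370,360),2.5)
for n,cc in(("top",c),("scene",b)):
    q=cloud(cc).reshape(-1,3);q=q[np.isfinite(q).all(1)]
    for m,z0,z1,ctr,r in(("knob",.28,.297,AX,.09),("post",.075,.095,(.507,.091),.03)):
        w=q[(q[:,2]>z0)&(q[:,2]<z1)&(np.hypot(q[:,0]-ctr[0],q[:,1]-ctr[1])<r)]
        if len(w)>4:
            p,rr=cv2.minEnclosingCircle(w[:,:2].astype(np.float32));d=np.array(p)-AX
            print(n,m,len(w),np.round(p,4),rr,"a",(YAW-np.arctan2(d[1],d[0]))%(2*np.pi)+2*np.pi)
E
```

```text
29.25 [ 0.3435116  -0.06823245  0.46964409] [0.96093446 0.4898872  0.66992555]
top knob 44 [ 0.4849 -0.0399] 0.01063972432166338 a 10.075930017749148
top post 28 [0.5068 0.0929] 0.009406214579939842 a 10.998324821220855
scene knob 34 [ 0.4861 -0.0439] 0.012425131164491177 a 10.022521907416197
scene post 30 [0.5053 0.0881] 0.013205324299633503 a 10.98280570780563
```

View pics/s3.png

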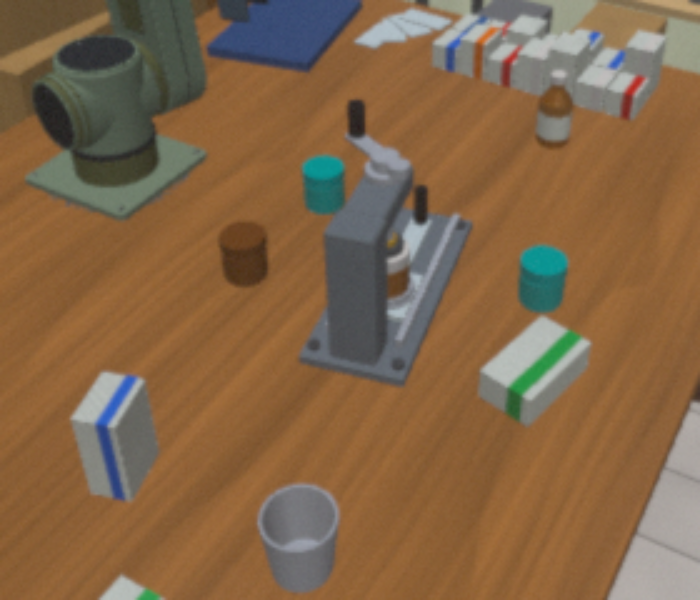

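The jar stands upright in the nest under the foot at crop (395,270), and the knob at (356,118) is free. The bystanders are unmoved and the arm is clear.

```bash
python3 -c "
from station import bot
print(bot.finish_job())"
```

```text
the job is handed in; nothing more can be done
None
```

The carriage is home with the jar in it, the crank is wound about a quarter turn past first contact and let go, and the job is handed in. No verdict was reported, and the clamping force itself could not be measured.

- **Carriage:** I gripped the post and slid the carriage about 90 mm, until the wrist force rose to 9.5 N at the stop. The camera then put the post 160 mm from the screw's axis, as it should be when home.
- **First contact:** I wound the crank in small steps with the force at the knob steady at 6.4 to 8.4 N. It stepped up to 11.6 N between 8.44 and 8.73 rad, then grew as expected to 13.5 N.
- **Quarter turn:** I stopped at 10.05 rad, which is 0.21 to 0.26 turn after contact. The force growth points to contact early in that range, so slightly past a quarter turn and still inside the 0.175 to 0.325 tolerance.
- **After letting go:** The crank stayed put; the top camera reads 10.08 rad and the scene camera 10.02. In the last picture the jar is upright, the other things look unmoved, and the arm is clear. The wrist force is about 1 N, which is the noise level. The job took about 29 s.

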